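Present an offset lever level above its inspection fixture

ROBOT

A 6-joint arm with a two-finger parallel gripper is mounted at the origin on the work surface. World frame = base frame: x ahead of the robot, y to its left, z up, the work surface at z = 0. Lengths are in m, angles in rad, forces in N, time in s.
With the tool pointing down it reaches from about 0.35 to 0.975 m from the base axis. Payload 4.9 kg.
Tool frame: the origin (TCP) lies at the very end of the fingers, on their centre line; the grasp point (between the pads) lies 19 mm behind it; z points along the fingers, y is the line along which they close (so a half turn about z gives the same grasp; the last joint's range is limited). The gripper opens to 85 mm and grips with 20 to 120 N. Pads are 22 mm wide; open, the fingers measure 114 mm over their backs; the gripper's body (76 mm by 85 mm) begins 54 mm behind the grasp point. The pads swing forward as they close: fully open they stand 13 mm farther back than shut.
Start: joints at [1.134, 0.053, 1.613, -0, 1.476, -0.119], TCP at [0.195, 0.594, 0.231] pointing down, gripper open.
Joint ranges: [-3.01, 3.01], [-1.01, 2.22], [0.06, 2.58], [-1.02, 4.17], [0.09, 2.62], [-3.14, 3.14]. Speed limits (rad/s): [2.57, 2.57, 3.14, 3.14, 3.14, 3.14].

INTERFACE

Orientations are given as a rotation vector (axis times angle).
In Python, from station import get_obs, optics, ctrl gives the robot as it stands.
- The arm moves only by the shell command python3 -m pendant 'ROWS' [FORCE]. ROWS is JSON, a list of rows, each a list of 3 entries, a list of its own where there are three numbers: the shift along the tool's x, y, z in mm, then the turn, a rotation vector about the tool's x, y, z in rad, then the opening, from 0 (shut) to 1 (fully open). A call has 1 to 12 rows; each row shifts and turns the commanded pose from where the row before left it, along the tool's axes as they then stand; what a row does not reach is not made up. A row lasts 1/12 s, in which the tool goes at most 41.7 mm and 7.16 degrees, less where a joint would pass 70% of its speed; a pose out of reach is approached as far as the arm can. A call is refused whole if a number of a shift passes 41.7 or a number of a turn 0.125, either way. A call with a gripper value outside its range is refused whole. The fingers move at their own pace and stop on an object; FORCE is the grip in N (left out, the last holds). Time passes only in rows, so rows that do not move let the fingers close. It gives the time, the measured TCP pose, the force, the opening and the grip force at its end, in the units of the state.
- get_obs(): the state, without advancing time (a new reading comes with each control period).
- optics.get_image(name): name is "scene" or "top" or "wrist"; returns the picture (400x640x3 uint8, red, green, blue); there is no depth.
- optics.camera_model(name): a dict with "fx", "fy", "cx", "cy" (pixels), "cam_to_world" (4x4, takes a point from camera to world coordinates). Camera axes: x right, y up, looking along -z (the intrinsics and any distortion apply to the point x, -y, -z); pixel columns grow to the right and rows downward; lengths in m; the calibration is good to about 2 mm. A picture is of the moment at which its call begins: read the wrist's pose just before it. camera_model takes no time and is no camera call; for the wrist camera it gives the pose at the moment of the call.
- ctrl.finish_job(): hands the job in; it is judged then, once.
The state is a dict: "t": time; "q": joint angles; "dq": joint speeds; "effort": joint torques, N m; "tool_pos": TCP position; "tool_rot": TCP orientation; "contact_force": force on the tool from outside, world axes, zero at the start; "wrist_torque": the same for the moment, N m; "opening": finger opening in m; "grip_force": force on a finger pad.
Only numpy, scipy, OpenCV 4.12 (cv2) and the standard library are available. Lean on these libraries where they do the work, as an engineer would, in place of code of your own. Each camera call takes 0.05 s, during which the arm holds its last target. There are 200 camera calls.

TASK

Blow the dust off the inspection fixture by pressing its spring plunger fully down to the stop and letting it come back up. Then pick up the steel offset lever by its balance point and hold it level over the fixture, its big boss above the ring nest and its small eye above the pin, about 5 cm clear of them. Finish while holding it there, without putting it down or letting go; leave the dispenser, the jar and the loupe where they stand.

Things in the scene. Friction and masses are not known exactly. Their poses are not given: they have to be found in the camera images.
- lever: Loose bare-steel lever, 0.5 to 0.75 kg, lying on the bench, eye end away from the robot (x within 35 degrees of world x). Heavy round boss (diameter 44, height 34), small round eye (diameter 28, height 28), 180 between centres, joined by a straight bar 14 wide, from 8 to 28 above the underside. Origin: centre of the boss's underside; x from boss to eye, z up.
- lever_balance (a point): The lever's balance point (centre of mass): on the bar 56 mm from the boss centre towards the eye, 17 above the underside; nearer the boss than the bar's middle. Grip across the bar here, within about 15 mm, or the lever tips.
- lever_eye (a point): Centre of the underside of the lever's small eye, 180 from the origin along the lever's x.
- fixture: Fixed dark-grey base plate 260 x 150 x 20 on the bench, with a light metal ring nest and a slim upright pin on its centre line, 180 apart, and the plunger beside the line. Origin: centre of the underside; x along the centre line from nest to pin (within 26 degrees of world x), z up. At the end the lever's x lies along it.
- fixture_nest (a point): Centre of the ring nest (eight-sided outside, 62 across, 46 inside), at the height of its rim, 34 above the bench; at x = -90, y = 0 of the fixture. The lever's boss belongs above it.
- fixture_pin (a point): Top centre of the steel pin (diameter 10), 36 above the bench; at x = +90, y = 0 of the fixture. The lever's eye belongs above it.
- plunger_top (a point): Top centre of the plunger's bare metal mushroom head (diameter 34, with a flat top of diameter 24), 66 above the bench when up; at x = +45, y = +48 of the fixture. Moves down with the head.
- plunger (a joint): Travel of the plunger in m: 0 up, 0.012 at its stop. Pressed straight down; the spring takes about 3 N to start and 9 N at the stop, and pushes it back up when released. It counts as fully pressed beyond 0.0105.
- dispenser: Bystander: loose white solvent dispenser bottle, diameter 64, height 115, steel cap. Origin: centre of its underside.
- jar: Bystander: loose amber jar, diameter 52, height 65, black cap. Origin: centre of its underside.
- loupe: Bystander: loose metal stand loupe, diameter 48, height 45. Origin: centre of its underside.
Things that resemble listed ones, but are neither listed nor needed, are in the scene too. Of the things like the lever, leave any that is blue or red; of the rest the smaller one is meant.

How it is judged:
By the outcome, as a careful person would: the job done as asked, in the order asked, and still so for the second after the job is handed in, while the arm keeps its last pose, push and grip.
It also fails if it takes over 54 s, if anything falls off the work surface, if the arm or the gripper's body presses on something with over 40 N, if the wrist force passes 120 N, or if a joint passes its speed limit or range.

## Working session

There is one attempt and no reset: what is moved stays moved. The work goes in short steps, Python scripts to look and compute and a shell command to move; the robot and the scene stay as the last step left them, time stands still between calls to the robot, and variables do not carry over. Pictures are saved under pics/ and viewed, at most 10 in all, crops included, and the job is handed in when it is done.

```bash
mkdir -p pics; ls; python3 - <<'E'
from station import get_obs, optics, ctrl
import cv2,numpy as np
for n in ["scene","top"]:
    im=optics.get_image(n); cv2.imwrite(f"pics/{n}0.png",im[:,:,::-1])
    m=optics.camera_model(n); print(n,{k:(np.round(v,4).tolist()) if k=="cam_to_world" else v for k,v in m.items()})
o=get_obs(); print({k:np.round(v,3).tolist() for k,v in o.items()})
E
```

```text
pics
scene {'fx': 390.1219904309331, 'fy': 390.1219904309331, 'cx': 312.31710512048846, 'cy': 203.5676686724482, 'cam_to_world': [[0.7701, -0.5199, 0.3697, 0.9474], [0.6379, 0.6313, -0.4411, -0.541], [-0.0041, 0.5755, 0.8178, 1.0681], [0.0, 0.0, 0.0, 1.0]]}
top {'fx': 382.4444314627107, 'fy': 382.4444314627107, 'cx': 314.818768754072, 'cy': 203.8402793832952, 'cam_to_world': [[0.0225, 0.9872, -0.1577, 0.305], [-0.9997, 0.0229, 0.0009, -0.0051], [0.0045, 0.1577, 0.9875, 1.4079], [0.0, 0.0, 0.0, 1.0]]}
{'t': 0.1, 'q': [1.134, 0.053, 1.614, -0.0, 1.476, -0.119], 'dq': [0.0, -0.002, -0.003, -0.003, 0.002, -0.001], 'effort': [-0.0, -39.491, -37.136, -0.0, 0.004, -0.0], 'tool_pos': [0.195, 0.593, 0.23], 'tool_rot': [-0.497, -3.102, 0.003], 'contact_force': [0.697, 0.02, -0.571], 'wrist_torque': [0.017, -0.048, 0.05], 'grip_force': 0.0, 'opening': 0.085}
```

View pics/scene0.png

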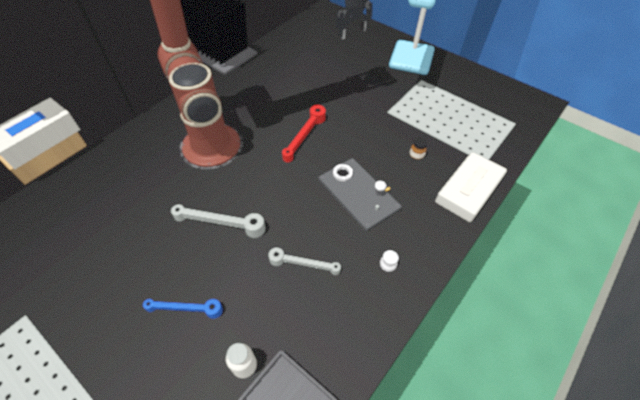

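View pics/top0.png

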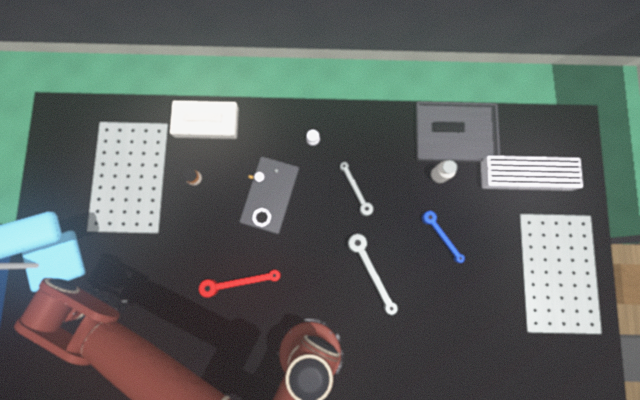

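The scene view shows the small steel lever with its boss at (276,257) and eye at (336,268). It also shows the fixture's nest at (343,172), plunger at (380,187) and pin at (377,207). In the top view the lever's boss is at (366,209) and its eye at (345,166), with the nest at (262,217), plunger at (259,176) and pin at (276,171). The large steel, blue and red levers are decoys.

```bash
cat > h.py <<'E'
from station import get_obs, optics, ctrl
import cv2,numpy as np
from scipy.spatial.transform import Rotation as R
def ray(m,u,v):
    T=np.array(m["cam_to_world"]); d=np.array([(u-m["cx"])/m["fx"],-(v-m["cy"])/m["fy"],-1.])
    d=T[:3,:3]@d; return T[:3,3],d/np.linalg.norm(d)
def plane(m,u,v,z):
    c,d=ray(m,u,v); return c+d*(z-c[2])/d[2]
def tri(obs):
    A=np.zeros((3,3));b=np.zeros(3);P=[]
    for m,u,v in obs:
        c,d=ray(m,u,v);M=np.eye(3)-np.outer(d,d);A+=M;b+=M@c;P.append((c,M))
    x=np.linalg.solve(A,b); return x,[np.linalg.norm(M@(x-c)) for c,M in P]
def proj(m,p):
    T=np.array(m["cam_to_world"]); q=T[:3,:3].T@(np.array(p)-T[:3,3]); return m["cx"]+m["fx"]*q[0]/-q[2], m["cy"]-m["fy"]*q[1]/-q[2]
E
python3 - <<'E'
from h import *
t=cv2.imread("pics/top0.png");s=cv2.imread("pics/scene0.png")
c=lambda im,x,y:cv2.resize(im[y:y+75,x:x+100],(400,300),interpolation=cv2.INTER_CUBIC)
top=np.hstack([c(t,220,155),c(t,305,150)]);bot=np.hstack([c(s,310,155),c(s,255,230)])
cv2.imwrite("pics/comp.png",cv2.convertScaleAbs(np.vstack([top,bot]),alpha=1.3))
mt,ms=optics.camera_model("top"),optics.camera_model("scene")
for n,a,b in [("boss",(366,209),(276,257)),("eye",(345,166),(336,268)),("nest",(262,217),(343,172)),("plg",(259,176),(380,187)),("pin",(276,171),(377,207))]:
    x,r=tri([(mt,*a),(ms,*b)]);print(n,x.round(4),np.round(r,4))
E
```

```text
boss [ 0.5127 -0.1948  0.0163] [0.0004 0.0004]
eye [ 0.674  -0.1134  0.0227] [0.0031 0.0031]
nest [0.474  0.1857 0.0314] [0.0025 0.0025]
plg [0.6182 0.1978 0.0548] [0.0005 0.0005]
pin [0.6465 0.1413 0.028 ] [0.0017 0.0017]
```

View pics/comp.png

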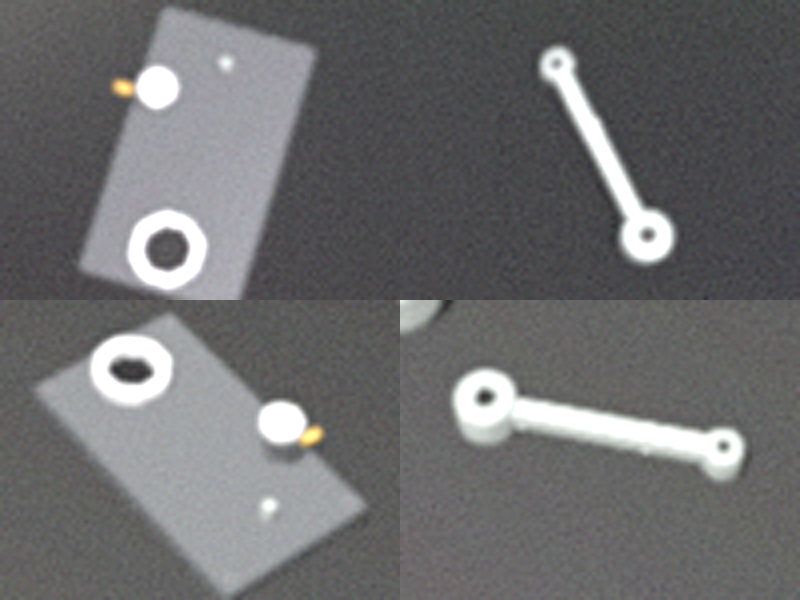

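The enlarged crops show the top-view tiles first: nest hole (167,249), plunger (157,88), pin (226,63), boss hole (247,235) and eye hole (157,63). In the scene tiles they are at nest (131,70), plunger (280,122), pin (268,203), boss hole (85,97) and eye hole (323,147). An orange nozzle sits on the outer side of the plunger.

```bash
python3 - <<'E'
from h import *
mt,ms=optics.camera_model("top"),optics.camera_model("scene")
f=lambda p,o:((p[0]+.5)/4-.5+o[0],(p[1]+.5)/4-.5+o[1])
D={"boss":((247,235),(305,150),(85,97),(255,230)),"eye":((157,63),(305,150),(323,147),(255,230)),"nest":((167,249),(220,155),(131,70),(310,155)),"plg":((157,88),(220,155),(280,122),(310,155)),"pin":((226,63),(220,155),(268,203),(310,155))}
P={}
for n,(a,ao,b,bo) in D.items():
    x,r=tri([(mt,*f(a,ao)),(ms,*f(b,bo))]);P[n]=x;print(n,x.round(4),np.round(r,4))
for a,b in [("boss","eye"),("nest","pin")]:
    d=P[b]-P[a];print(a,np.linalg.norm(d[:2]),np.degrees(np.arctan2(d[1],d[0])))
d=(P["pin"]-P["nest"])[:2];u=d/np.linalg.norm(d);n=np.array([-u[1],u[0]]);mid=(P["pin"]+P["nest"])[:2]/2
print("plg pred",mid+.045*u+.048*n)
d=(P["eye"]-P["boss"])[:2];print("bal",P["boss"][:2]+.056*d/np.linalg.norm(d))
o=get_obs();Rt=R.from_rotvec(o["tool_rot"]).as_matrix();print(Rt.round(3));
mw=optics.camera_model("wrist");T=np.array(mw["cam_to_world"]);print("cam in tool",(Rt.T@(T[:3,3]-o["tool_pos"])).round(3),(Rt.T@T[:3,:3]).round(2),mw["fx"],mw["cx"],mw["cy"])
print("delta tool to above plunger", (Rt.T@(np.append(P["plg"][:2],.12)-o["tool_pos"])*1000).round(0))
E
```

```text
boss [ 0.5126 -0.1935  0.0341] [0.0007 0.0007]
eye [ 0.6727 -0.1107  0.0286] [0.0003 0.0003]
nest [0.4732 0.1867 0.0298] [0.0005 0.0005]
plg [0.6148 0.1976 0.0619] [0.0003 0.0003]
pin [0.6456 0.1392 0.0389] [0.0009 0.0009]
boss 0.1802400095867423 27.328202064946858
nest 0.17886332986500197 -15.39044288473783
plg pred [0.61550567 0.19729205]
bal [ 0.56233181 -0.16778546]
[[-0.95   0.312 -0.001]
 [ 0.312  0.95  -0.002]
 [ 0.    -0.002 -1.   ]]
cam in tool [ 0.078 -0.    -0.142] [[ 0.    0.95  0.3 ]
 [ 1.   -0.    0.  ]
 [ 0.    0.3  -0.95]] 289.6956852922579 318.9726213432074 197.416207478243
delta tool to above plunger [-522. -244.  111.]
```

```bash
python3 -m pendant '[[[-33,-15,5],[0,0,0],0],[[-33,-15,5],[0,0,0],0],[[-33,-15,5],[0,0,0],0],[[-33,-15,5],[0,0,0],0],[[-33,-15,5],[0,0,0],0],[[-33,-15,5],[0,0,0],0],[[-33,-15,5],[0,0,0],0],[[-33,-15,5],[0,0,0],0],[[-33,-15,5],[0,0,0],0],[[-33,-15,5],[0,0,0],0],[[-33,-15,5],[0,0,0],0],[[-33,-15,5],[0,0,0],0]]' 30; python3 -m pendant '[[[-33,-15,5],[0,0,0],0],[[-33,-15,5],[0,0,0],0],[[-33,-15,5],[0,0,0],0],[[-27,-19,5],[0,0,0],0],[[0,0,0],[0,0,0],0],[[0,0,0],[0,0,0],0]]'
python3 - <<'E'
from h import *
o=get_obs();Rt=R.from_rotvec(o["tool_rot"]).as_matrix();mw=optics.camera_model("wrist")
im=optics.get_image("wrist");cv2.imwrite("pics/w1.png",im[:,:,::-1])
print(o["t"],o["tool_pos"],Rt.round(3).tolist(),(Rt.T@(np.array([.615,.1975,.066])-o["tool_pos"])*1000).round(1),o["contact_force"])
print(proj(mw,[.615,.1975,.066]),proj(mw,[.4732,.1867,.034]),proj(mw,[.6456,.1392,.036]))
E
```

```text
t: 1.1
tool_pos: [0.516, 0.2974, 0.1706]
tool_rot: [-0.497, -3.101, 0.001]
contact_force: [0.4, 1.1, -0.1]
opening: 0.0
grip_force: 0.0
t: 1.6
tool_pos: [0.6151, 0.1973, 0.1501]
tool_rot: [-0.501, -3.099, 0.001]
contact_force: [0.2, 0.6, -0.5]
opening: -0.0004
grip_force: 0.0
1.6 [0.61507096 0.19728266 0.15005727] [[-0.949, 0.315, -0.002], [0.315, 0.949, -0.0], [0.002, -0.001, -1.0]] [-0.   0.3 84.1] [ 0.19352112  0.64187428 -0.53708073]
(np.float64(319.7299022252508), np.float64(203.85925151212857)) (np.float64(250.7051006736749), np.float64(34.65365683417295)) (np.float64(272.78945424121696), np.float64(239.9003403627272))
```

View pics/w1.png

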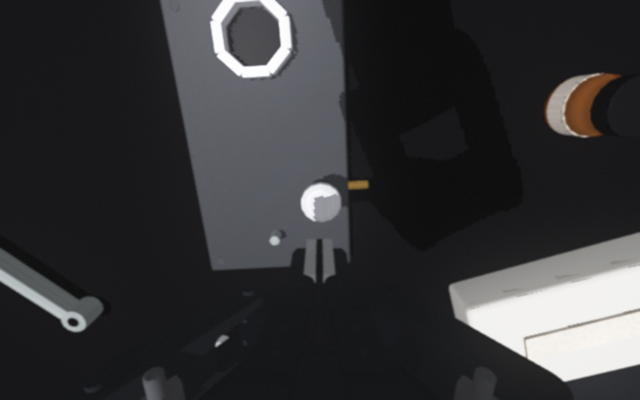

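The wrist view has the nest at (252,37), the plunger head at (321,202) and the pin at (275,238), all within 2 px of prediction. I'll descend and press in steps.

```bash
python3 -m pendant '[[[0,0,30],[0,0,0],0],[[0,0,26],[0,0,0],0],[[0,0,20],[0,0,0],0],[[0,0,6],[0,0,0],0],[[0,0,4],[0,0,0],0],[[0,0,4],[0,0,0],0],[[0,0,2],[0,0,0],0],[[0,0,0],[0,0,0],0],[[0,0,0],[0,0,0],0]]'; python3 -m pendant '[[[0,0,2],[0,0,0],0],[[0,0,1],[0,0,0],0],[[0,0,0],[0,0,0],0],[[0,0,0],[0,0,0],0]]'
```

```text
t: 2.4
tool_pos: [0.6157, 0.1997, 0.0613]
tool_rot: [0.496, 3.1, 0.003]
contact_force: [-3.3, 0.9, 4.6]
opening: 0.0002
grip_force: 2.5
t: 2.73
tool_pos: [0.616, 0.1996, 0.0585]
tool_rot: [0.497, 3.1, 0.003]
contact_force: [-3.7, 2.1, 6.5]
opening: -0.0002
grip_force: 3.1
```

```bash
python3 -m pendant '[[[0,0,2],[0,0,0],0],[[0,0,1],[0,0,0],0],[[0,0,0],[0,0,0],0],[[0,0,0],[0,0,0],0]]'; python3 -m pendant '[[[0,0,1],[0,0,0],0],[[0,0,1],[0,0,0],0],[[0,0,0],[0,0,0],0],[[0,0,0],[0,0,0],0]]';  python3 -m pendant '[[[0,0,1],[0,0,0],0],[[0,0,0],[0,0,0],0],[[0,0,0],[0,0,0],0]]'
```

```text
t: 3.07
tool_pos: [0.6161, 0.1996, 0.0558]
tool_rot: [0.497, 3.1, 0.003]
contact_force: [-4.0, 1.6, 8.6]
opening: 0.0003
grip_force: 3.8
t: 3.4
tool_pos: [0.6161, 0.1996, 0.0541]
tool_rot: [0.497, 3.1, 0.003]
contact_force: [-5.6, 0.1, 8.8]
opening: -0.0001
grip_force: 4.3
t: 3.65
tool_pos: [0.6162, 0.1996, 0.054]
tool_rot: [0.497, 3.1, 0.003]
contact_force: [-7.0, 0.4, 12.7]
opening: -0.0002
grip_force: 6.3
```

```bash
python3 -m pendant '[[[0,0,1],[0,0,0],0],[[0,0,0],[0,0,0],0],[[0,0,0],[0,0,0],0]]'; python3 -m pendant '[[[0,0,-3],[0,0,0],0],[[0,0,-6],[0,0,0],0],[[0,0,-10],[0,0,0],0],[[0,0,-20],[0,0,0],0],[[0,0,-30],[0,0,0],0],[[0,0,-35],[0,0,0],0],[[0,0,0],[0,0,0],0],[[0,0,0],[0,0,0],0]]'
python3 - <<'E'
from h import *
mt,ms=optics.camera_model("top"),optics.camera_model("scene")
o=get_obs();Rt=R.from_rotvec(o["tool_rot"]).as_matrix();mw=optics.camera_model("wrist")
im=optics.get_image("wrist");cv2.imwrite("pics/w2.png",im[:,:,::-1])
print(o["contact_force"],"plg pred up/down",proj(mw,[.615,.1975,.066]),proj(mw,[.615,.1975,.054]))
b=np.array([.5623,-.1678,.16]);print("to bal",(Rt.T@(b-o["tool_pos"])*1000).round(1), "yaw",np.degrees(np.arctan2(Rt[1,0],Rt[0,0])))
# head blob
g=im.min(2)[150:280,270:380];n,l,s,c=cv2.connectedComponentsWithStats((g>110).astype(np.uint8))
print([(s[i,4],(c[i]+[270,150]).round(1)) for i in range(1,n) if s[i,4]>60])
E
```

```text
t: 3.9
tool_pos: [0.6162, 0.1996, 0.054]
tool_rot: [0.497, 3.1, 0.003]
contact_force: [-8.8, -0.5, 15.9]
opening: 0.0003
grip_force: 8.4
t: 4.57
tool_pos: [0.6177, 0.199, 0.1579]
tool_rot: [0.496, 3.094, 0.004]
contact_force: [-0.3, -0.1, 0.7]
opening: 0.0004
grip_force: 0.0
[-0.29895888 -0.08193686  0.67586248] plg pred up/down (np.float64(316.3620582935481), np.float64(197.68123032525395)) (np.float64(316.4309363956362), np.float64(193.45438734541048))
to bal [ -62.1 -365.7   -3. ] yaw 161.77839715514855
[(np.int32(1233), array([316.7, 196. ])), (np.int32(68), array([273. , 233.6]))]
```

The plunger head is back up (blob at row 196, predicted 197.7 if up, and no contact force). Next is the lever.

```bash
python3 -m pendant '[[[-6,-37,0],[0,0,0],0.6],[[-6,-37,0],[0,0,0],0.6],[[-6,-37,0],[0,0,0],0.6],[[-6,-37,0],[0,0,0],0.6],[[-6,-37,0],[0,0,0],0.6],[[-6,-37,0],[0,0,0],0.6],[[-6,-37,0],[0,0,0],0.6],[[-6,-37,0],[0,0,0],0.6],[[-6,-37,0],[0,0,0],0.6],[[-8,-33,0],[0,0,0],0.6]]'; python3 -m pendant '[[[0,0,0],[0,0,-0.11],0.6],[[0,0,0],[0,0,-0.115],0.6],[[0,0,0],[0,0,-0.115],0.6],[[0,0,0],[0,0,-0.115],0.6],[[0,0,0],[0,0,-0.115],0.6],[[0,0,0],[0,0,-0.115],0.6],[[0,0,0],[0,0,-0.11],0.6],[[0,0,0],[0,0,0],0.6],[[0,0,0],[0,0,0],0.6]]'
python3 - <<'E'
from h import *
o=get_obs();Rt=R.from_rotvec(o["tool_rot"]).as_matrix();mw=optics.camera_model("wrist")
im=optics.get_image("wrist");cv2.imwrite("pics/w3.png",im[:,:,::-1])
b=np.array([.5623,-.1678,.017]);print(o["tool_pos"],"to bal",(Rt.T@(b-o["tool_pos"])*1000).round(1), "yaw",np.degrees(np.arctan2(Rt[1,0],Rt[0,0])))
print(Rt.round(4).tolist()); np.savez("w3.npz",T=mw["cam_to_world"])
for p in ([.5126,-.1935,.034],[.6727,-.1107,.028],[.5623,-.1678,.028]):print(np.round(proj(mw,p),1))
E
```

```text
t: 5.45
tool_pos: [0.5576, -0.1701, 0.1514]
tool_rot: [-0.498, -3.099, -0.0]
contact_force: [1.4, -0.4, 0.7]
opening: 0.0512
grip_force: 0.0
t: 6.2
tool_pos: [0.5587, -0.1681, 0.1518]
tool_rot: [0.738, -3.052, -0.002]
contact_force: [-0.2, 0.1, -1.1]
opening: 0.0512
grip_force: 0.0
[ 0.55868347 -0.16805584  0.15176158] to bal [ -3.6  -1.6 134.8] yaw -152.82027187269864
[[-0.8896, -0.4568, -0.0022], [-0.4568, 0.8896, 0.0007], [0.0016, 0.0016, -1.0]]
[317.3 135.5]
[318.1 303. ]
[317.6 194.1]
```

View pics/w3.png

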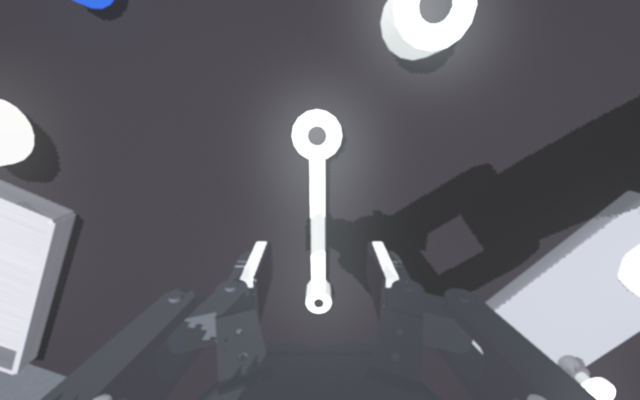

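The wrist view has the lever running straight down the image with its boss at (317,135) and eye at (318,302). That matches prediction, and the fingers straddle it evenly at x of about 256 and 383. Going down to grasp.

```bash
python3 -m pendant '[[[-4,-2,30],[0,0,0],0.6],[[0,0,35],[0,0,0],0.6],[[0,0,35],[0,0,0],0.6],[[0,0,25],[0,0,0],0.6],[[0,0,10],[0,0,0],0.6],[[0,0,0],[0,0,0],0.6],[[0,0,0],[0,0,0],0.6]]'
python3 - <<'E'
from h import *
o=get_obs();Rt=R.from_rotvec(o["tool_rot"]).as_matrix()
b=np.array([.5623,-.1678,.004]);print(o["tool_pos"],"to bal",(Rt.T@(b-o["tool_pos"])*1000).round(1),np.array(o["contact_force"]).round(1))
E
```

```text
t: 6.83
tool_pos: [0.5642, -0.1683, 0.0187]
tool_rot: [-0.741, 3.053, -0.0]
contact_force: [0.9, 0.1, 0.9]
opening: 0.0512
grip_force: 0.0
[ 0.56416325 -0.16833296  0.01866683] to bal [ 1.4  1.3 14.7] [0.9 0.1 0.9]
```

```bash
python3 -m pendant '[[[1,1,8],[0,0,0],0.6],[[0,0,6],[0,0,0],0.6],[[0,0,0],[0,0,0],0.6],[[0,0,0],[0,0,0],0]]' 90; python3 -m pendant '[[[0,0,0],[0,0,0],0],[[0,0,0],[0,0,0],0],[[0,0,0],[0,0,0],0],[[0,0,0],[0,0,0],0],[[0,0,0],[0,0,0],0],[[0,0,0],[0,0,0],0],[[0,0,0],[0,0,0],0]]' 90
```

```text
t: 7.17
tool_pos: [0.5627, -0.1678, 0.0047]
tool_rot: [-0.742, 3.052, -0.001]
contact_force: [-0.5, 0.5, -0.7]
opening: 0.0405
grip_force: 0.0
t: 7.75
tool_pos: [0.563, -0.1679, 0.0052]
tool_rot: [-0.742, 3.052, -0.0]
contact_force: [-2.0, 1.6, 6.3]
opening: 0.012
grip_force: 90.6
```

```bash
python3 -m pendant '[[[0,0,-4],[0,0,0],0],[[0,0,-8],[0,0,0],0],[[0,0,-12],[0,0,0],0],[[0,0,-18],[0,0,0],0],[[0,0,-24],[0,0,0],0],[[0,0,-24],[0,0,0],0],[[0,0,-15],[0,0,0],0],[[0,0,-10],[0,0,0],0],[[0,0,0],[0,0,0],0],[[0,0,0],[0,0,0],0]]'
python3 - <<'E'
from h import *
o=get_obs();Rt=R.from_rotvec(o["tool_rot"]).as_matrix();mw=optics.camera_model("wrist")
im=optics.get_image("wrist");cv2.imwrite("pics/w4.png",im[:,:,::-1])
print({k:np.round(o[k],3).tolist() for k in ("tool_pos","contact_force","wrist_torque","opening","q")}, "yaw",np.degrees(np.arctan2(Rt[1,0],Rt[0,0])))
E
```

```text
t: 8.58
tool_pos: [0.5623, -0.1677, 0.1192]
tool_rot: [-0.742, 3.053, -0.0]
contact_force: [0.3, -0.2, -8.1]
opening: 0.0123
grip_force: 89.2
{'tool_pos': [0.562, -0.168, 0.119], 'contact_force': [0.318, -0.189, -8.053], 'wrist_torque': [0.031, 0.0, 0.064], 'opening': 0.012, 'q': [-0.417, 0.057, 1.801, -0.0, 1.283, -2.465]} yaw -152.6621012061017
```

View pics/w4.png

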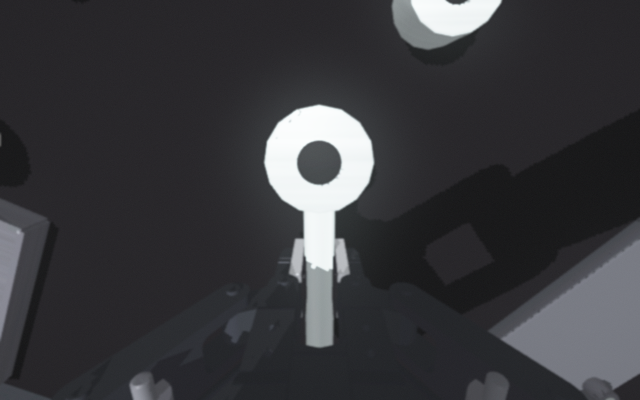

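The lever is held, lifted and level. The boss shows at (319.5,161) with the bar centred between the pads, and the wrist torque is near zero. Next I'll refine the targets and work out the move.

```bash
python3 - <<'E'
from h import *
mt,ms,mw=[optics.camera_model(n) for n in("top","scene","wrist")]
o=get_obs();Rt=R.from_rotvec(o["tool_rot"]).as_matrix();T=np.array(mw["cam_to_world"])
Ht=np.eye(4);Ht[:3,:3]=Rt;Ht[:3,3]=o["tool_pos"];C=np.linalg.inv(Ht)@T
H1=np.eye(4);H1[:3,:3]=[[-0.949,0.315,-0.002],[0.315,0.949,0],[0.002,-0.001,-1]];H1[:3,3]=[0.61507096,0.19728266,0.15005727]
m1=dict(mw,cam_to_world=H1@C)
f=lambda p,q:((p[0]+.5)/4-.5+q[0],(p[1]+.5)/4-.5+q[1])
ne,r=tri([(mt,*f((167,249),(220,155))),(ms,*f((131,70),(310,155))),(m1,252,37)]);print(ne.round(4),np.round(r,4))
pi,r=tri([(mt,*f((226,63),(220,155))),(ms,*f((268,203),(310,155))),(m1,275,238)]);print(pi.round(4),np.round(r,4))
d=(pi-ne)[:2];L=np.linalg.norm(d);u=d/L;ang=np.degrees(np.arctan2(u[1],u[0]));print("fix",L,ang)
mid=(ne+pi)[:2]/2;nest=mid-.09*u;pin=mid+.09*u;print(nest,pin)
b=plane(mw,319.5,161,o["tool_pos"][2]+.029);bt=Rt.T@(b-o["tool_pos"]);print("boss top in tool",bt.round(4))
# target
a=np.radians(ang+180);yaw=np.arctan2(Rt[1,0],Rt[0,0]);dy=(a-yaw+np.pi)%(2*np.pi)-np.pi
tgt=np.append(nest+u*bt[0],.09);print("tgt TCP",tgt,"shift",(Rt.T@(tgt-o["tool_pos"])*1000).round(0),"turn tool z",-dy)
E
```

```text
[0.4734 0.1867 0.0297] [0.0006 0.0004 0.0004]
[0.6452 0.1409 0.0355] [0.002  0.0012 0.0013]
fix 0.17788700716856615 -14.914624612118168
[0.47233291 0.18693742] [0.64626879 0.14060912]
boss top in tool [ 0.0571 -0.0001 -0.0289]
tgt TCP [0.52748664 0.17224707 0.09      ] shift [-126.  317.   28.] turn tool z 0.7375098259772344
```

```bash
python3 -m pendant '[[[-4,11,0],[0,0,0],0],[[-9,22,0],[0,0,0],0],[[-13,33,0],[0,0,0],0],[[-13,33,0],[0,0,0],0],[[-13,33,0],[0,0,0],0],[[-13,33,0],[0,0,0],0],[[-13,33,0],[0,0,0],0],[[-13,33,0],[0,0,0],0],[[-13,33,0],[0,0,0],0],[[-13,33,0],[0,0,0],0],[[-9,20,0],[0,0,0],0],[[0,0,0],[0,0,0],0]]'; python3 -m pendant '[[[0,0,0],[0,0,0.04],0],[[0,0,0],[0,0,0.08],0],[[0,0,0],[0,0,0.1],0],[[0,0,0],[0,0,0.1],0],[[0,0,0],[0,0,0.1],0],[[0,0,0],[0,0,0.1],0],[[0,0,0],[0,0,0.1],0],[[0,0,0],[0,0,0.08],0],[[0,0,0],[0,0,0.04],0],[[0,0,0],[0,0,0],0],[[0,0,0],[0,0,0],0]]'
python3 - <<'E'
from h import *
o=get_obs();Rt=R.from_rotvec(o["tool_rot"]).as_matrix()
tgt=np.array([.5275,.1722,.09]);yaw=np.arctan2(Rt[1,0],Rt[0,0])
print("shift",(Rt.T@(tgt-o["tool_pos"])*1000).round(1),"yaw",np.degrees(yaw),"want",180-14.9,Rt.round(4).tolist(),np.round(o["wrist_torque"],3))
E
```

```text
t: 9.63
tool_pos: [0.5265, 0.1762, 0.1174]
tool_rot: [0.749, -3.048, -0.005]
contact_force: [-0.6, -0.3, -6.5]
opening: 0.0123
grip_force: 89.3
t: 10.55
tool_pos: [0.5279, 0.1714, 0.1179]
tool_rot: [-0.41, -3.112, 0.001]
contact_force: [0.8, 0.3, -7.0]
opening: 0.0121
grip_force: 89.3
shift [ 0.5  0.7 27.9] yaw 164.99831294351296 want 165.1 [[-0.9659, 0.2588, -0.0025], [0.2588, 0.9659, -0.0005], [0.0023, -0.0011, -1.0]] [-0.026  0.017 -0.025]
```

```bash
python3 -m pendant '[[[0,1,5],[0,0,0],0],[[0,0,10],[0,0,0],0],[[0,0,9],[0,0,0],0],[[0,0,4],[0,0,0],0],[[0,0,0],[0,0,0],0],[[0,0,0],[0,0,0],0],[[0,0,0],[0,0,0],0]]'
python3 - <<'E'
from h import *
o=get_obs();Rt=R.from_rotvec(o["tool_rot"]).as_matrix();mw=optics.camera_model("wrist")
ws,tp,sc=[optics.get_image(n)[:,:,::-1] for n in("wrist","top","scene")]
c=lambda im,x,y:cv2.resize(im[y:y+75,x:x+100],(400,300),interpolation=cv2.INTER_CUBIC)
w=cv2.resize(ws,(400,250));w=np.vstack([w,np.zeros((50,400,3),np.uint8)])
cv2.imwrite("pics/f1.png",np.vstack([np.hstack([w,c(tp,220,145)]),np.hstack([c(sc,320,130),cv2.resize(sc[100:250,280:480],(400,300))])]))
nest=np.array([.4723,.1869,0]);pin=np.array([.6463,.1406,0])
for n,ox,oy in (("top",220,145),("scene",320,130)):
    m=optics.camera_model(n)
    for p in (nest+[0,0,.119],pin+[0,0,.113]):
        u,v=proj(m,p);print(n,u,v,"tile",((u-ox+.5)*4-.5).round(1),((v-oy+.5)*4-.5).round(1))
print("wrist full", proj(mw,nest+[0,0,.119]))
print((Rt.T@(np.array([.5275,.1722,.09])-o["tool_pos"])*1000).round(1),np.degrees(np.arctan2(Rt[1,0],Rt[0,0])))
E
```

```text
t: 11.13
tool_pos: [0.5294, 0.1727, 0.0915]
tool_rot: [0.412, 3.114, 0.0]
contact_force: [0.5, 0.3, -7.3]
opening: 0.0119
grip_force: 89.3
top 257.6967297023454 213.7631438526148 tile 152.3 276.6
top 273.53237886451114 164.78428890784474 tile 215.6 80.6
scene 343.672227485443 154.44384414416373 tile 96.2 99.3
scene 379.9381481088197 191.42278675402952 tile 241.3 247.2
wrist full (np.float64(317.05312462188556), np.float64(155.3733788744495))
[ 1.7 -1.   1.5] 164.94503761339925
```

View pics/f1.png

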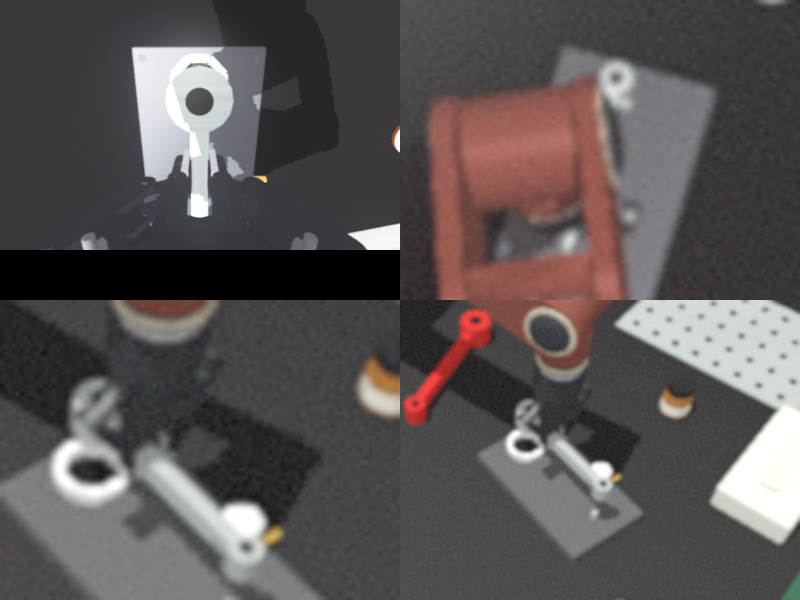

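Wrist tile: boss at (200,101), about 6 full-image px (2 mm) past the nest axis towards the eye. The top view has the eye hole at (216,77), predicted (215.6,80.6), and the scene view has it at (245,248), predicted (241,247). So the lever sits about 2 mm too far out, which the pose readout agrees with, and I'll correct it.

```bash
python3 -m pendant '[[[2,-1,1],[0,0,0],0],[[0,0,0],[0,0,0],0],[[0,0,0],[0,0,0],0],[[0,0,0],[0,0,0],0],[[0,0,0],[0,0,0],0],[[0,0,0],[0,0,0],0]]'
python3 - <<'E'
from h import *
o=get_obs();Rt=R.from_rotvec(o["tool_rot"]).as_matrix();mt,ms,mw=[optics.camera_model(n) for n in("top","scene","wrist")]
ws,tp,sc=[optics.get_image(n)[:,:,::-1] for n in("wrist","top","scene")]
c=lambda im,x,y:cv2.resize(im[y:y+37,x:x+50],(400,300),interpolation=cv2.INTER_CUBIC)
cv2.imwrite("pics/f2.png",np.vstack([np.hstack([ws[50:350,220:420],ws[50:350,220:420]]),np.hstack([c(tp,250,145),c(sc,355,175)])]))
nest=np.array([.4723,.1869,0]);pin=np.array([.6463,.1406,0])
print("wrist nest axis", proj(mw,nest+[0,0,.119]),"eye top tile",[((a-b+.5)*8-.5).round(1) for m,of in((mt,(250,145)),(ms,(355,175))) for a,b in zip(proj(m,pin+[0,0,.113]),of)])
print((Rt.T@(np.array([.5275,.1722,.09])-o["tool_pos"])*1000).round(1),np.degrees(np.arctan2(Rt[1,0],Rt[0,0])),Rt[2].round(4),o["t"])
E
```

```text
t: 11.78
tool_pos: [0.527, 0.1722, 0.0903]
tool_rot: [0.412, 3.114, 0.0]
contact_force: [-0.2, 0.3, -7.5]
opening: 0.0119
grip_force: 89.3Traceback (most recent call last):
  File "<stdin>", line 5, in <module>
    return _nx.concatenate(arrs, 0, dtype=dtype, casting=casting)
           ~~~~~~~~~~~~~~~^^^^^^^^^^^^^^^^^^^^^^^^^^^^^^^^^^^^^^^
ValueError: all the input array dimensions except for the concatenation axis must match exactly, but along dimension 1, the array at index 0 has size 400 and the array at index 1 has size 800
```

```bash
python3 - <<'E'
from h import *
o=get_obs();Rt=R.from_rotvec(o["tool_rot"]).as_matrix();mt,ms,mw=[optics.camera_model(n) for n in("top","scene","wrist")]
ws,tp,sc=[optics.get_image(n)[:,:,::-1] for n in("wrist","top","scene")]
c=lambda im,x,y:cv2.resize(im[y:y+37,x:x+50],(400,300),interpolation=cv2.INTER_CUBIC)
cv2.imwrite("pics/f2.png",np.vstack([np.hstack([ws[50:350,120:520],c(sc,325,140)]),np.hstack([c(tp,250,145),c(sc,355,175)])]))
nest=np.array([.4723,.1869,0]);pin=np.array([.6463,.1406,0])
print("wrist nest axis tile", np.array(proj(mw,nest+[0,0,.119]))-[120,50],"eye top tile",[((a-b+.5)*8-.5).round(1) for m,of in((mt,(250,145)),(ms,(355,175))) for a,b in zip(proj(m,pin+[0,0,.113]),of)])
print((Rt.T@(np.array([.5275,.1722,.09])-o["tool_pos"])*1000).round(1),np.degrees(np.arctan2(Rt[1,0],Rt[0,0])),Rt[2].round(4),o["t"])
E
```

```text
wrist nest axis tile [199.77285007 111.34793482] eye top tile [np.float64(191.8), np.float64(161.8), np.float64(203.0), np.float64(134.9)]
[-0.5  0.1  0.3] 164.9433257773113 [ 0. -0. -1.] 11.9333
```

View pics/f2.png

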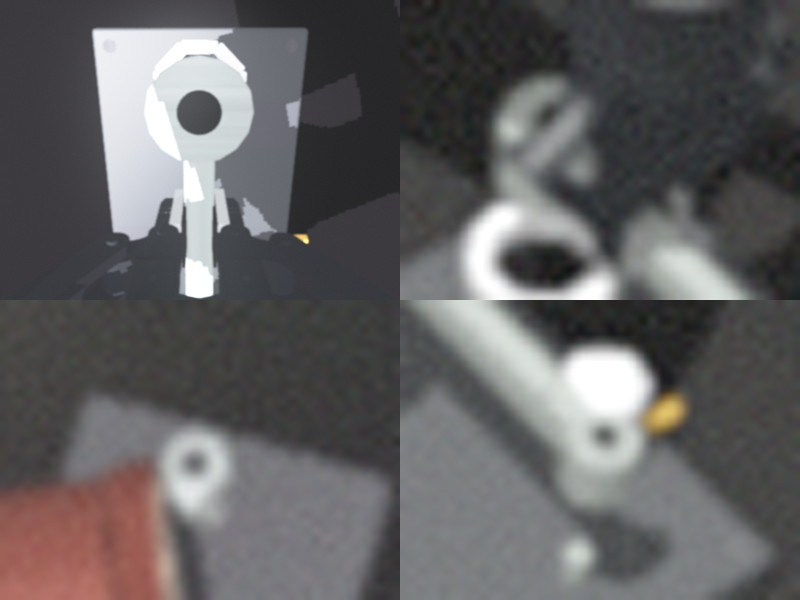

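The boss is at (199,111), predicted (200,111). The eye hole is at (195,163) in the top tile, predicted (192,162), and at (204,134) in the scene tile, predicted (203,135). The lever is level and in place, so I'm handing in.

```bash
python3 -c "
from station import ctrl
print(ctrl.finish_job())"
```

```text
the job is handed in; nothing more can be done
None
```

I pressed the plunger to its stop and let it come back up, and handed the job in with the lever held level about 5 cm above the fixture: by the last pictures the boss was over the nest and the eye over the pin, within about 2 mm.

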